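Rub down the carton's corner tape

TASK

Take the burnisher from its fork rest and, with its tip, rub down the L-shaped paper tape on the carton's top: begin at the tape's end near the upright cardboard tube and follow the centre line round the corner to the other end, slowly and in one pass, pressing just enough that the springy top gives a few millimetres, without lifting off or straying from the tape. Then hang the burnisher upright in its rest again, collar down on the fork, and leave the other things where they are.

Things in the scene. Friction and masses are not known exactly. Their poses are not given: they have to be found in the camera images.
- burnisher: burnisher, 140 mm long, 120 g, hanging upright in the fork rest at the start. Origin: the lowest point of its rounded steel tip; z runs up the tool. Steel shank 10 mm across, z = 0 to 60 mm; round steel collar 34 mm across, z = 60 to 66 mm; wooden handle of 22 x 22 mm square section (sides along x and y), z = 66 to 140 mm
- carton: plain cardboard carton, fixed, 180 (x) x 240 (y) x 70 mm high; origin at the centre of its underside. A cardboard tube, 40 mm across, 60 mm tall, stands on it at x = -30, y = 90 mm. The rest of its top (y = -116 to 62 mm) is a springy panel with an L of paper tape 28 mm wide, legs 120 mm (along y) and 90 mm (along x); the paper goes on 14 mm past start, corner and end. A thin line marks its centre
- tape_start (a point): point on the tape's centre line near the end by the tube, where the rubbing begins, on the surface; moves down with the panel; axes as the carton's
- tape_corner (a point): point on the tape's centre line at the corner of the L, on the surface; its axes are the carton's: y points back to the start (120 mm), x points on to the end (90 mm), z up
- tape_end (a point): point on the tape's centre line near its far end, where the rubbing stops; axes as the carton's
- carton_top (a joint): how far the carton's springy top panel is pushed down, in m: 0 untouched, stop at 0.014. It takes about 1 N to start and then 0.6 N per mm; more than 10 mm crushes the carton
- rest: steel fork rest fixed to the table, origin at the centre of the fork on the table plane: base 110 x 90 x 10 mm, a post at the rear (+x) and a level fork plate, 56 mm wide (y) and 8 mm thick, its top at z = 85 mm. Its slot, 16 mm wide, opens to -x and runs from x = -30 to 12 mm
- rest_seat (a point): where the tool's axis crosses the fork's top face when it hangs in place (z = 85 mm of the rest); axes as the rest's. A hung burnisher has its tip 60 mm below this point
- tape_roll: bystander: roll of paper tape lying flat, 90 mm across, 30 mm high; origin at the centre of its underside
- jar: bystander: white plastic jar, 60 mm across, 85 mm high; origin at the centre of its underside
- offcut: bystander: plywood offcut, 60 x 130 x 18 mm, lying flat; origin at the centre of its underside

How it is judged (in metres and radians):
On the way, in this order (a step that is already met when the one before it is completed fails the run):
1. the tip presses on the tape at the end near the tube (contact force between burnisher and carton above 0.3 N and x of burnisher in the frame of tape_corner between -0.01 and 0.01 m and y of burnisher in the frame of tape_corner between 0.105 and 0.135 m).
2. the tip, still pressing, passes 85 mm before the corner (contact force between burnisher and carton above 0.3 N and x of burnisher in the frame of tape_corner between -0.01 and 0.01 m and y of burnisher in the frame of tape_corner between 0.077 and 0.093 m).
3. the tip, still pressing, passes 60 mm before the corner (contact force between burnisher and carton above 0.3 N and x of burnisher in the frame of tape_corner between -0.01 and 0.01 m and y of burnisher in the frame of tape_corner between 0.052 and 0.068 m).
4. the tip, still pressing, passes 35 mm before the corner (contact force between burnisher and carton above 0.3 N and x of burnisher in the frame of tape_corner between -0.01 and 0.01 m and y of burnisher in the frame of tape_corner between 0.027 and 0.043 m).
5. the tip, still pressing, goes round the corner (contact force between burnisher and carton above 0.3 N and x of burnisher in the frame of tape_corner between -0.01 and 0.01 m and y of burnisher in the frame of tape_corner between -0.01 and 0.01 m).
6. the tip, still pressing, passes 30 mm after the corner (contact force between burnisher and carton above 0.3 N and x of burnisher in the frame of tape_corner between 0.022 and 0.038 m and y of burnisher in the frame of tape_corner between -0.01 and 0.01 m).
7. the tip, still pressing, passes 55 mm after the corner (contact force between burnisher and carton above 0.3 N and x of burnisher in the frame of tape_corner between 0.047 and 0.063 m and y of burnisher in the frame of tape_corner between -0.01 and 0.01 m).
8. the tip presses on the tape at its far end (contact force between burnisher and carton above 0.3 N and x of burnisher in the frame of tape_corner between 0.075 and 0.105 m and y of burnisher in the frame of tape_corner between -0.01 and 0.01 m).
At the end, for the whole second after the job is handed in: The burnisher hangs released and still in the fork: tip within 14 mm of the seat sideways, collar within 4 mm of the fork's top, upright within 0.08 rad; the carton's top is back up (under 2 mm), and each bystander is within 20 mm of where it began (horizontal distance between burnisher and rest_seat below 0.014 m and z of burnisher in the frame of rest_seat between -0.064 and -0.056 m and angle between burnisher's own z axis and vertical below 0.08 rad and linear speed of burnisher below 0.03 m/s and value of joint carton_top below 0.002 m and distance of each of tape_roll, jar, offcut from where it was at the start of the episode below 0.02 m); the robot touches nothing.
It fails at once if the burnisher presses on the carton with its tip off the 28 mm wide tape (contact force between burnisher and carton above 0.3 N and not ((x of burnisher in the frame of tape_corner between -0.014 and 0.014 m and y of burnisher in the frame of tape_corner between -0.014 and 0.137 m) or (y of burnisher in the frame of tape_corner between -0.014 and 0.014 m and x of burnisher in the frame of tape_corner between -0.014 and 0.107 m))).
It fails at once if the tip hovers 4 to 12 mm over the middle of a leg of the tape: lifted off during the pass (z of burnisher in the frame of tape_corner between 0.004 and 0.012 m and ((x of burnisher in the frame of tape_corner between -0.012 and 0.012 m and y of burnisher in the frame of tape_corner between 0.012 and 0.095 m) or (y of burnisher in the frame of tape_corner between -0.012 and 0.012 m and x of burnisher in the frame of tape_corner between 0.012 and 0.065 m))).
It fails at once if the burnisher moves faster than 0.12 m/s while it presses on the carton (contact force between burnisher and carton above 0.3 N and linear speed of burnisher above 0.12 m/s).
It fails at once if the carton's top is pushed in by more than 10 mm (value of joint carton_top above 0.01 m).
It fails at once if a bystander is shifted by more than 20 mm (distance of any of tape_roll, jar, offcut from where it was at the start of the episode above 0.02 m).
It also fails if it takes over 69 s, if anything falls off the work surface, if the arm or the gripper's body presses on something with over 40 N, if the wrist force passes 120 N, or if a joint passes its speed limit or range.

ROBOT

A 6-joint arm with a two-finger parallel gripper is mounted at the origin on the work surface. World frame = base frame: x ahead of the robot, y to its left, z up, the work surface at z = 0. Lengths are in m, angles in degrees, forces in N, time in s.
With the tool pointing down it reaches from about 0.425 to 0.925 m from the base axis. Payload 12.5 kg.
Tool frame: the origin (TCP) lies between the finger pads; the fingertips stand 8 mm ahead of it and the grasp point (between the pads) lies 11 mm behind it; z points along the fingers, y is the line along which they close (so a half turn about z gives the same grasp; the last joint's range is limited). The gripper opens to 85 mm and grips with 20 to 120 N. Pads are 22 mm wide; open, the fingers measure 114 mm over their backs; the gripper's body (76 mm by 85 mm) begins 54 mm behind the grasp point. The pads swing forward as they close: fully open they stand 13 mm farther back than shut.
Start: joints at [-75.665, 28.126, 89.318, -0, 62.55, -6.05], TCP at [0.218, -0.586, 0.239] pointing down, gripper open.
Joint ranges: [-177.58, 177.58], [-47.91, 125.51], [2.72, 160], [-65.01, 245.01], [3.68, 167.84], [-153.87, 153.87]. Speed limits (degrees/s): [127.2, 127.2, 159.86, 180, 180, 180].

INTERFACE

Orientations are given as a 3x3 rotation matrix whose columns are the frame's x, y, z axes.
In Python, from station import ctrl gives the robot as it stands.
- The arm moves only by the shell command python3 -m handwheel 'ROWS' [FORCE]. ROWS is text: rows parted by semicolons, each of 7 numbers parted by spaces: the shift along the tool's x, y, z in mm, then the turn, a rotation vector about the tool's x, y, z in rad, then the closure in counts, from 0 (fully open) to 255 (shut). In form: x y z ax ay az claw; .... A call has 1 to 12 rows; each row is the pose to reach, as a shift and turn from the pose commanded when the call began, along the tool's axes at that moment; what a row does not reach only later rows make up. A row lasts 1/8 s, in which the tool goes at most 62.5 mm and 10.7 degrees, less where a joint would pass 70% of its speed; a pose out of reach is approached as far as the arm can. A call with a gripper value outside its range is refused whole. The fingers move at their own pace and stop on an object; FORCE is the grip in N (left out, the last holds). Time passes only in rows, so rows that repeat a pose let the fingers close. It gives the time, the measured TCP pose, the force, the opening and the grip force at its end, in the units of the state.
- ctrl.sense(): the state, without advancing time (a new reading comes with each control period).
- ctrl.get_image(name): name is "side" or "top"; returns the picture (480x640x3 uint8, blue, green, red); there is no depth.
- ctrl.camera_model(name): a dict with "fx", "fy", "cx", "cy" (pixels), "rvec" (rotation vector, rad) and "tvec" (3), from world to camera coordinates, as OpenCV has them. Camera axes: x right, y down, z forward; pixel columns grow to the right and rows downward; lengths in m; the calibration is good to about 2 mm. A picture is of the moment at which its call begins. camera_model takes no time and is no camera call.
- ctrl.hand_in(): hands the job in; it is judged then, once.
The state is a dict: "time": time; "joint_pos": joint angles; "joint_velocities": joint speeds; "effort": joint torques, N m; "tool_pos": TCP position; "ee_rot": TCP orientation; "ft_force": force on the tool from outside, world axes, zero at the start; "torque": the same for the moment, N m; "opening": finger opening in m; "grasp_force": force on a finger pad.
Only numpy, scipy, OpenCV 4.12 (cv2) and the standard library are available. Lean on these libraries where they do the work, as an engineer would, in place of code of your own. Each camera call takes 0.05 s, during which the arm holds its last target. There are 200 camera calls.

## Working session

There is one attempt and no reset: what is moved stays moved. The work goes in short steps, Python scripts to look and compute and a shell command to move; the robot and the scene stay as the last step left them, time stands still between calls to the robot, and variables do not carry over. Pictures are saved under pics/ and viewed, at most 10 in all, crops included, and the job is handed in when it is done.

```bash
ls; mkdir -p pics; python3 - <<'E'
from station import ctrl
import cv2
for n in("side","top"):
    cv2.imwrite(f"pics/{n}0.png",ctrl.get_image(n)); print(n,ctrl.camera_model(n))
s=ctrl.sense(); print(s)
E
```

```text
pics
side {'fx': 480.3156302410096, 'fy': 480.3156302410096, 'cx': 315.7951961478418, 'cy': 238.21663956735208, 'rvec': array([ 2.4534091 , -0.15205531,  0.06631574]), 'tvec': array([-0.61916828,  0.13295343,  0.91237084])}
top {'fx': 537.1856746723822, 'fy': 537.1856746723822, 'cx': 317.99841207624473, 'cy': 246.43688690776736, 'rvec': array([ 2.17467935, -2.21237372,  0.11047736]), 'tvec': array([0.01015927, 0.61094205, 1.1462378 ])}
{'time': 0.1, 'joint_pos': array([-7.56660745e+01,  2.81609127e+01,  8.93464721e+01, -8.13094978e-04,
        6.25499821e+01, -6.05096243e+00]), 'joint_velocities': array([-0.09106631, -0.02110214, -0.00914462, -0.02124365, -0.01114434,
       -0.04876237]), 'effort': array([ 3.43862579e-03, -6.19445229e+01, -2.62023693e+01, -5.26181304e-05,
        2.88137657e-03,  1.82595153e-05]), 'tool_pos': array([ 0.21766813, -0.58566662,  0.23878477]), 'ee_rot': array([[ 9.37371626e-01,  3.48330830e-01, -2.60081429e-04],
       [ 3.48330914e-01, -9.37371132e-01,  9.66954094e-04],
       [ 9.30270982e-05, -9.96989733e-04, -9.99999499e-01]]), 'ft_force': array([0.63999875, 0.01544033, 0.00960815]), 'torque': array([-0.04805702, -0.00905628, -0.00292701]), 'grasp_force': 0.0, 'opening': 0.0852647730424167}
```

View pics/side0.png

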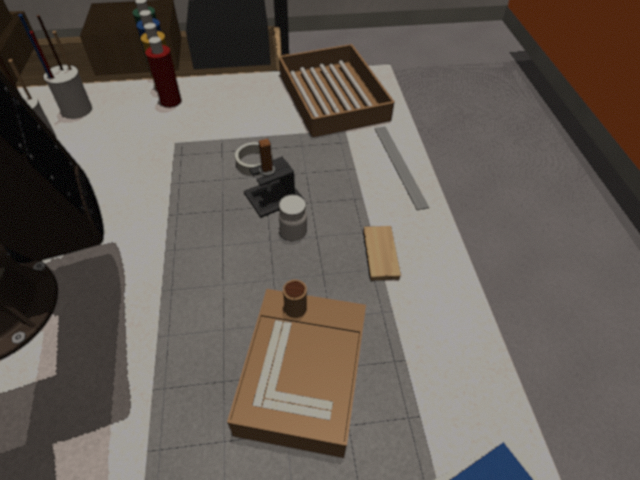

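View pics/top0.png

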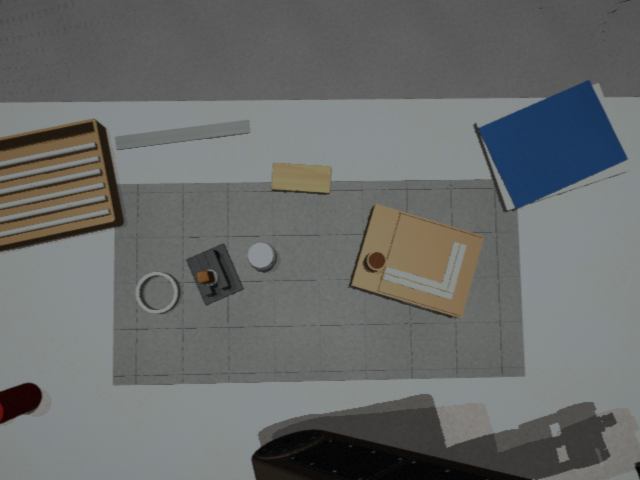

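```bash
cat > h.py <<'E'
import cv2,numpy as np
from station import ctrl
def cast(n,uv,z):
    c=ctrl.camera_model(n);R=cv2.Rodrigues(c["rvec"])[0];o=-R.T@c["tvec"]
    uv=np.atleast_2d(np.array(uv,float))
    d=np.c_[(uv[:,0]-c["cx"])/c["fx"],(uv[:,1]-c["cy"])/c["fy"],np.ones(len(uv))]@R
    return o+d*((z-o[2])/d[:,2])[:,None]
def proj(n,P):
    c=ctrl.camera_model(n);K=np.array([[c["fx"],0,c["cx"]],[0,c["fy"],c["cy"]],[0,0,1]])
    return cv2.projectPoints(np.atleast_2d(np.array(P,float)),c["rvec"],c["tvec"],K,None)[0][:,0]
E
python3 - <<'E'
from h import *
t=cv2.imread("pics/top0.png");s=cv2.imread("pics/side0.png")
a=cv2.resize(t[230:320,180:280],None,fx=4,fy=4,interpolation=2)
b=cv2.resize(t[195:325,340:490],None,fx=2.7,fy=2.7,interpolation=2)
c=cv2.resize(s[130:245,230:320],None,fx=2.1,fy=2.1,interpolation=2)
def pad(i,h,w):
    o=np.zeros((h,w,3),np.uint8);o[:i.shape[0],:i.shape[1]]=i;return o
cv2.imwrite("pics/crop.png",np.vstack([np.hstack([pad(a,360,400),pad(b,360,400)]),pad(c,240,800)]))
for n,im,x0,y0,x1,y1 in(("top",t,340,195,490,325),("side",s,225,280,375,450)):
    hsv=cv2.cvtColor(im,cv2.COLOR_BGR2HSV)
    m=np.zeros(im.shape[:2],np.uint8);m[y0:y1,x0:x1]=cv2.inRange(hsv,(0,0,110),(180,75,255))[y0:y1,x0:x1]
    m=cv2.morphologyEx(m,cv2.MORPH_CLOSE,np.ones((5,5)))
    cs=max(cv2.findContours(m,0,2)[0],key=cv2.contourArea)
    p=cv2.approxPolyDP(cs,4,True)[:,0];print(n,cv2.contourArea(cs));print(np.c_[p,cast(n,p,.07)[:,:2].round(4)])
hsv=cv2.cvtColor(t,cv2.COLOR_BGR2HSV)[260:295,190:230]
print(hsv[:,:,:][17,8:30].tolist())
E
```

```text
Traceback (most recent call last):
ValueError: could not broadcast input array from shape (351,405,3) into shape (351,400,3)
```

```bash
python3 - <<'E'
from h import *
t=cv2.imread("pics/top0.png");s=cv2.imread("pics/side0.png")
a=cv2.resize(t[230:320,180:280],(400,360),interpolation=2)
b=cv2.resize(t[195:325,340:490],(400,347),interpolation=2)
c=cv2.resize(s[130:245,230:320],None,fx=2.1,fy=2.1,interpolation=2)
def pad(i,h,w):
    o=np.zeros((h,w,3),np.uint8);o[:i.shape[0],:i.shape[1]]=i;return o
cv2.imwrite("pics/crop.png",np.vstack([np.hstack([pad(a,355,400) if 0 else a[:355],pad(b,355,400)]),pad(c,242,800)]))
for n,im,x0,y0,x1,y1 in(("top",t,340,195,490,325),("side",s,225,280,375,450)):
    hsv=cv2.cvtColor(im,cv2.COLOR_BGR2HSV)
    m=np.zeros(im.shape[:2],np.uint8);m[y0:y1,x0:x1]=cv2.inRange(hsv,(0,0,110),(180,75,255))[y0:y1,x0:x1]
    m=cv2.morphologyEx(m,cv2.MORPH_CLOSE,np.ones((5,5)))
    cs=max(cv2.findContours(m,0,2)[0],key=cv2.contourArea)
    p=cv2.approxPolyDP(cs,4,True)[:,0];print(n,cv2.contourArea(cs));print(np.c_[p,cast(n,p,.07)[:,:2].round(4)])
hsv=cv2.cvtColor(t,cv2.COLOR_BGR2HSV)[260:295,190:230]
print(hsv[17,8:30].tolist())
E
```

```text
top 2459.0
[[ 3.410e+02  2.000e+02  7.048e-01 -4.940e-02]
 [ 3.420e+02  3.240e+02  4.457e-01 -4.600e-02]
 [ 3.760e+02  3.200e+02  4.525e-01 -1.167e-01]
 [ 3.810e+02  3.070e+02  4.791e-01 -1.278e-01]
 [ 3.660e+02  2.940e+02  5.066e-01 -9.730e-02]
 [ 3.450e+02  2.880e+02  5.198e-01 -5.380e-02]
 [ 3.640e+02  2.250e+02  6.510e-01 -9.670e-02]
 [ 3.580e+02  2.120e+02  6.788e-01 -8.470e-02]
 [ 3.660e+02  2.150e+02  6.721e-01 -1.014e-01]
 [ 3.600e+02  2.090e+02  6.851e-01 -8.910e-02]
 [ 3.600e+02  1.980e+02  7.084e-01 -8.960e-02]
 [ 3.660e+02  1.960e+02  7.125e-01 -1.024e-01]]
side 3153.5
[[ 3.000e+02  2.800e+02  5.876e-01 -5.440e-02]
 [ 3.090e+02  2.950e+02  6.001e-01 -8.830e-02]
 [ 3.650e+02  3.040e+02  6.956e-01 -1.187e-01]
 [ 3.470e+02  4.490e+02  6.237e-01 -3.538e-01]
 [ 3.740e+02  4.490e+02  6.622e-01 -3.586e-01]
 [ 3.740e+02  3.600e+02  6.900e-01 -2.241e-01]
 [ 3.660e+02  3.550e+02  6.788e-01 -2.139e-01]
 [ 3.740e+02  3.430e+02  6.961e-01 -1.944e-01]
 [ 3.720e+02  2.840e+02  7.163e-01 -7.880e-02]
 [ 3.600e+02  2.800e+02  6.963e-01 -6.760e-02]
 [ 3.630e+02  2.870e+02  6.988e-01 -8.320e-02]
 [ 3.460e+02  2.910e+02  6.670e-01 -8.800e-02]
 [ 3.460e+02  2.840e+02  6.694e-01 -7.310e-02]
 [ 3.430e+02  2.890e+02  6.623e-01 -8.310e-02]
 [ 3.360e+02  2.860e+02  6.508e-01 -7.520e-02]
 [ 3.320e+02  2.960e+02  6.405e-01 -9.530e-02]
 [ 3.250e+02  2.960e+02  6.281e-01 -9.380e-02]
 [ 3.190e+02  2.830e+02  6.212e-01 -6.510e-02]
 [ 3.120e+02  2.890e+02  6.070e-01 -7.640e-02]]
[[14, 155, 115], [15, 159, 114], [15, 162, 110], [14, 160, 110], [15, 162, 110], [15, 162, 112], [15, 161, 109], [14, 160, 107], [15, 164, 106], [14, 163, 97], [14, 169, 68], [12, 189, 35], [15, 164, 28], [15, 164, 28], [12, 208, 27], [13, 136, 30], [15, 35, 58], [60, 9, 89], [80, 7, 103], [83, 12, 85], [90, 14, 53], [90, 9, 58]]
```

View pics/crop.png

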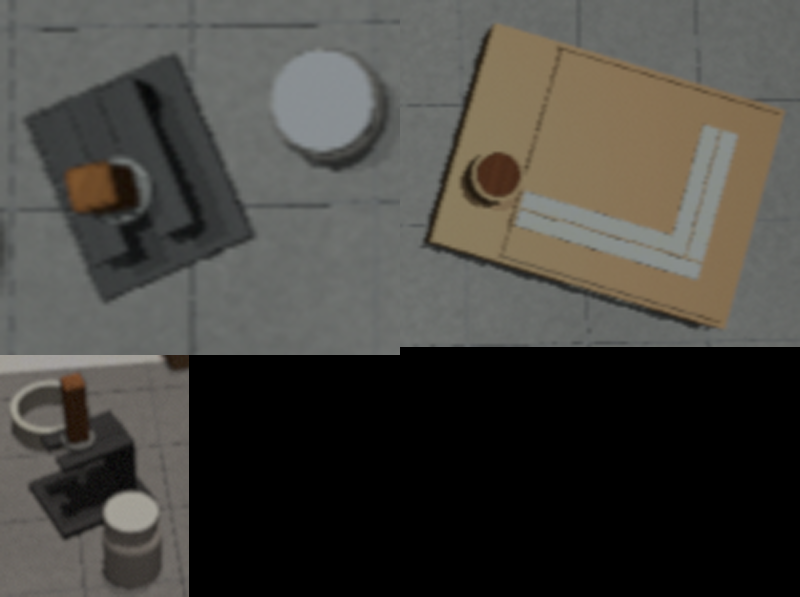

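```bash
python3 - <<'E'
from h import *
t=cv2.imread("pics/top0.png");hsv=cv2.cvtColor(t,cv2.COLOR_BGR2HSV)
f=lambda p:np.array(p,float)
cart=f([[495,25],[785,110],[722,328],[428,243]])/ (400/150)+[340,195]
C=cast("top",cart-.5,.07);print("carton",C[:,:2].round(4).tolist())
m=np.zeros(t.shape[:2],np.uint8);q=cart.mean(0)+(cart-cart.mean(0))*.93
cv2.fillConvexPoly(m,q.astype(np.int32),255)
m&=cv2.inRange(hsv,(0,0,100),(180,75,255))
m=cv2.morphologyEx(m,cv2.MORPH_CLOSE,np.ones((3,3)))
cs=max(cv2.findContours(m,0,cv2.CHAIN_APPROX_NONE)[0],key=cv2.contourArea);print(cv2.contourArea(cs))
p=cv2.approxPolyDP(cs,3,True)[:,0];print(np.c_[p,cast("top",p,.07)[:,:2].round(4)])
# filled-tape pixels in world: fit centre lines
ys,xs=np.nonzero(cv2.drawContours(np.zeros_like(m),[cs],0,255,-1));W=cast("top",np.c_[xs,ys],.07)[:,:2]
np.save("tapepix.npy",W)
# handle
mh=cv2.inRange(hsv,(5,100,80),(25,255,255));mm=np.zeros_like(mh);mm[262:295,190:225]=mh[262:295,190:225]
c=max(cv2.findContours(mm,0,cv2.CHAIN_APPROX_NONE)[0],key=cv2.contourArea)
w=cast("top",c[:,0],.165)[:,:2];r=cv2.minAreaRect((w*1000).astype(np.float32));print("handle top",r)
b=f([[176,55],[254,238],[106,300],[25,120]])/4+[180,230]-.5
B=cast("top",b,.01)[:,:2];print("base",B.round(4).tolist(),B.mean(0))
e=(B[0]-B[1])+(B[3]-B[2]);print("rest yaw",np.degrees(np.arctan2(e[1],e[0])))
s=cv2.imread("pics/side0.png");hs=cv2.cvtColor(s,cv2.COLOR_BGR2HSV)
col=f([[[77/2.1+230,440/2.1+130-355/2.1]]])[0]
print("collar side",col,cast("side",col,.091)); print("collar top",cast("top",[[180+125/4,230+190/4]],.091))
print("handle top side",cast("side",[[230+73/2.1,130+(380-355)/2.1]],.165))
E
```

```text
carton [[0.6909, -0.4405], [0.6193, -0.6702], [0.4481, -0.609], [0.5189, -0.3791]]
8417.5
[[ 5.280e+02  2.080e+02  6.820e-01 -4.462e-01]
 [ 5.050e+02  2.840e+02  5.221e-01 -3.898e-01]
 [ 6.070e+02  3.140e+02  4.556e-01 -6.025e-01]
 [ 6.290e+02  2.370e+02  6.168e-01 -6.595e-01]]
handle top ((547.2586059570312, 224.44456481933594), (19.91356658935547, 20.06324577331543), 13.807425498962402)
base [[0.6224, 0.2066], [0.5216, 0.1647], [0.4895, 0.2451], [0.5881, 0.289]] [0.55540528 0.22633645]
rest yaw 23.259793897781247
collar side [[266.66666667 170.47619048]] [[0.54562685 0.22079871 0.091     ]]
collar top [[0.54605619 0.21948144 0.091     ]]
handle top side [[0.54724439 0.22501738 0.165     ]]
```

```bash
python3 - <<'E'
from h import *
t=cv2.imread("pics/top0.png");hsv=cv2.cvtColor(t,cv2.COLOR_BGR2HSV)
f=lambda p:np.array(p,float)
cart=(f([[495,25],[785,110],[722,328],[428,243]])-[400,0])/ (400/150)+[340,195]
C=cast("top",cart-.5,.07);print("carton",C[:,:2].round(4).tolist())
m=np.zeros(t.shape[:2],np.uint8);q=cart.mean(0)+(cart-cart.mean(0))*.93
cv2.fillConvexPoly(m,q.astype(np.int32),255)
print(hsv[int(195+210/2.667),int(340+125/2.667)],hsv[280,400],hsv[250,430])
m&=cv2.inRange(hsv,(0,0,100),(180,75,255))
m=cv2.morphologyEx(m,cv2.MORPH_CLOSE,np.ones((3,3)))
cs=max(cv2.findContours(m,0,cv2.CHAIN_APPROX_NONE)[0],key=cv2.contourArea)
p=cv2.approxPolyDP(cs,3,True)[:,0];print(cv2.contourArea(cs));print(np.c_[p,cast("top",p,.07)[:,:2].round(4)])
ys,xs=np.nonzero(cv2.drawContours(np.zeros_like(m),[cs],0,255,-1));W=cast("top",np.c_[xs,ys],.07)[:,:2]
# least-squares fit of carton yaw+corner: analytic L moments via half-splitting
e=(C[0]-C[1]+C[3]-C[2])[:2];yaw=np.arctan2(e[1],e[0])-np.pi/2;print("yaw carton",np.degrees(yaw))
for _ in range(4):
    R=np.array([[np.cos(yaw),-np.sin(yaw)],[np.sin(yaw),np.cos(yaw)]])
    L=W@R
    x0,x1=np.percentile(L[:,0],[.3,99.7]);y0,y1=np.percentile(L[:,1],[.3,99.7])
    A=L[L[:,1]>y0+.04];B=L[L[:,0]>x0+.04]
    a=np.polyfit(A[:,1],A[:,0],1);b=np.polyfit(B[:,0],B[:,1],1)
    yaw+=(-a[0]*len(A)+b[0]*len(B))/(len(A)+len(B))
cx=A[:,0].mean();cy=B[:,1].mean()
print("yaw",np.degrees(yaw),"slopes",a[0],b[0],"extent",x0-cx,x1-cx,y0-cy,y1-cy)
for n,l in(("corner",(0,0)),("start",(0,.12)),("end",(.09,0))): 
    w=R@(f([cx,cy])+l);print(n,w,proj("side",[*w,.07]))
E
```

```text
carton [[0.6955, -0.1213], [0.6244, -0.3494], [0.4543, -0.2927], [0.5246, -0.0643]]
[ 20  45 126] [ 66   9 142] [ 17  96 136]
1566.5
[[ 4.660e+02  2.450e+02  6.054e-01 -3.107e-01]
 [ 4.530e+02  2.420e+02  6.122e-01 -2.834e-01]
 [ 4.410e+02  2.820e+02  5.287e-01 -2.551e-01]
 [ 3.890e+02  2.660e+02  5.640e-01 -1.469e-01]
 [ 3.830e+02  2.790e+02  5.371e-01 -1.336e-01]
 [ 4.510e+02  2.990e+02  4.929e-01 -2.748e-01]]
yaw carton -17.21296878908692
yaw -18.09269537450397 slopes -0.0006899925890707819 -0.0010681511411694514 extent -0.015099194695081475 0.10542700001070204 -0.015254878293782248 0.13553137182944158
corner [ 0.5093208  -0.26532753] [[263.75113722 398.48221936]]
start [ 0.54658227 -0.15125921] [[281.8861414  329.70461771]]
end [ 0.59487204 -0.29327364] [[321.50593516 409.6886285 ]]
```

```bash
python3 -m handwheel '60 20 0 0 0 0 0;120 40 0 0 0 0 0;175 60 0 0 0 0 0;205 30 0 0 0 0 0;215 -30 0 0 0 0 0'
```

```text
time: 0.72
tool_pos: [0.4102, -0.4818, 0.2376]
ee_rot: [[0.937, 0.35, -0.001], [0.35, -0.937, 0.001], [-0.0, -0.001, -1.0]]
ft_force: [0.3, 0.1, -0.1]
opening: 0.0853
grasp_force: 0.0
```

```bash
python3 -m handwheel '31 -51 0 0 0 0 0;63 -102 0 0 0 0 0;94 -153 0 0 0 0.02 0;125 -205 0 0 0 0.04 0;157 -256 0 0 0 0.06 0;188 -307 0 0 0 0.08 0;219 -358 0 0 0 0.10 0;250 -409 0 0 0 0.12 0;282 -460 0 0 0 0.13 0;313 -511 0 0 0 0.13 0;344 -562 0 0 0 0.13 0;375.5 -613.5 0 0 0 0.13 0'; python3 -m handwheel '0 0 0 0 0 0 0;0 0 0 0 0 0 0'
python3 - <<'E'
from h import *
s=ctrl.sense();print(s["tool_pos"],s["ee_rot"],s["time"])
a=ctrl.get_image("top")[210:330,150:310];b=ctrl.get_image("side")[80:250,200:340]
cv2.imwrite("pics/p2.png",np.hstack([cv2.resize(a,(440,330)),cv2.resize(b,(272,330))]))
E
```

```text
time: 2.22
tool_pos: [0.5471, 0.2251, 0.2391]
ee_rot: [[0.975, 0.224, -0.0], [0.224, -0.975, -0.0], [-0.0, 0.0, -1.0]]
ft_force: [-0.0, -1.2, 0.4]
opening: 0.0857
grasp_force: 0.0
time: 2.48
tool_pos: [0.5467, 0.2228, 0.2388]
ee_rot: [[0.974, 0.224, -0.001], [0.224, -0.974, -0.001], [-0.001, 0.0, -1.0]]
ft_force: [0.5, -0.1, 0.7]
opening: 0.0855
grasp_force: 0.0
[0.54672805 0.22278934 0.23881329] [[ 9.74483627e-01  2.24456500e-01 -9.70112946e-04]
 [ 2.24456037e-01 -9.74484053e-01 -5.63411563e-04]
 [-1.07182098e-03  3.31287636e-04 -9.99999371e-01]] 2.475
```

View pics/p2.png

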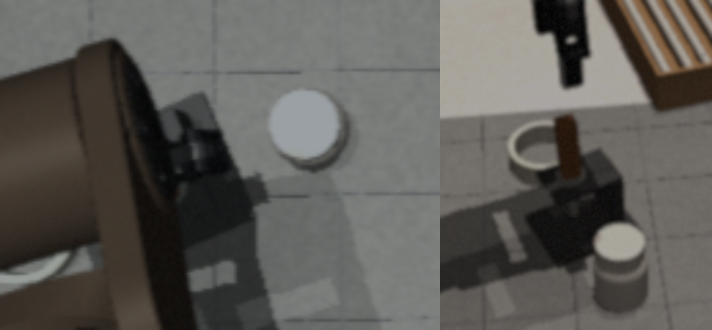

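```bash
python3 -m handwheel '0 1 40 0 0 0 0;0 1 80 0 0 0 0;0 1 108 0 0 0 0;0 1 120 0 0 0 0;0 1 120 0 0 0 0;0 1 120 0 0 0 100;0 1 120 0 0 0 150' 60; python3 -m handwheel '0 0 0 0 0 0 170;0 0 0 0 0 0 185;0 0 0 0 0 0 195;0 0 0 0 0 0 255;0 0 0 0 0 0 255;0 0 0 0 0 0 255;0 0 0 0 0 0 255' 60;  python3 - <<'E'
from h import *
b=ctrl.get_image("side")[80:250,200:340]
cv2.imwrite("pics/p3.png",cv2.resize(b,(420,510)))
E
```

```text
time: 3.45
tool_pos: [0.5477, 0.2221, 0.1203]
ee_rot: [[0.975, 0.224, 0.002], [0.224, -0.975, 0.0], [0.002, 0.0, -1.0]]
ft_force: [0.4, 0.3, 0.8]
opening: 0.0516
grasp_force: 0.0
time: 4.32
tool_pos: [0.5474, 0.2222, 0.1196]
ee_rot: [[0.975, 0.224, 0.0], [0.224, -0.975, 0.0], [0.0, 0.0, -1.0]]
ft_force: [-0.8, 0.7, 5.3]
opening: 0.0213
grasp_force: 58.6
```

View pics/p3.png

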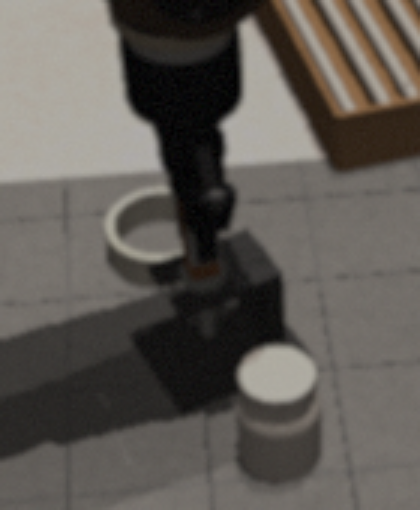

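```bash
python3 -m handwheel '0 0 -10 0 0 0 255;0 0 -25 0 0 0 255;0 0 -50 0 0 0 255;0 0 -80 0 0 0 255;0 0 -110 0 0 0 255;0 0 -120 0 0 0 255;0 0 -120 0 0 0 255;0 0 -120 0 0 0 255;0 0 -120 0 0 0 255'; python3 - <<'E'
from h import *
i=ctrl.get_image("side");j=ctrl.get_image("top");cv2.imwrite("pics/s4.png",i);cv2.imwrite("pics/t4.png",j)
p=ctrl.sense()["tool_pos"];print(p)
for l,q in(("tip",[p[0],p[1],p[2]-.0946]),("collar",[p[0],p[1],p[2]-.0946+.063])): print(l,proj("side",q),proj("top",q))
b=i[90:210,210:320];cv2.imwrite("pics/p4.png",cv2.resize(b,(550,600),interpolation=2))
E
```

```text
time: 5.5
tool_pos: [0.5471, 0.222, 0.2382]
ee_rot: [[0.975, 0.224, -0.002], [0.224, -0.975, -0.001], [-0.002, 0.0, -1.0]]
ft_force: [0.6, -0.3, -1.3]
opening: 0.0215
grasp_force: 58.7
[0.54722031 0.22200558 0.23857153]
tip [[265.59024466 150.90556147]] [[205.14895444 276.39288294]]
collar [[263.26283426 125.97998371]] [[198.69498674 275.65387533]]
```

View pics/p4.png

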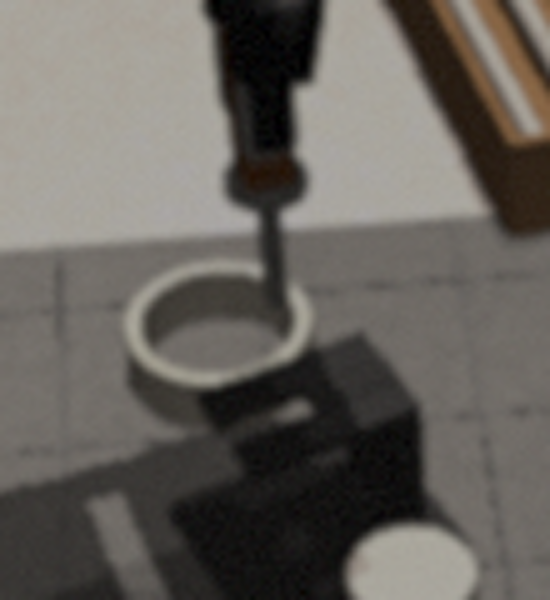

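```bash
python3 -m handwheel '-7 30 -10 0 0 0 255;-18 80 -10 0 0 0 255;-30 130 -10 0 0 0 255;-42 180 -10 0 0 0 255;-53 230 -10 0 0 0 255;-65 280 -10 0 0 0 255;-75 325 -10 0 0 0 255;-81 350 0 0 0 0 255;-84.2 363.9 20 0 0 0 255;-84.2 363.9 45 0 0 0 255;-84.2 363.9 55 0 0 0 255;-84.2 363.9 55 0 0 0 255'; python3 -m handwheel '0 0 0 0 0 0 255;0 0 0 0 0 0 255'; python3 - <<'E'
from h import *
i=ctrl.get_image("side");j=ctrl.get_image("top")
p=ctrl.sense()["tool_pos"];print(p)
A={"start":[.54658,-.15126,.07],"corner":[.50932,-.26533,.07],"end":[.59487,-.29327,.07],"tip":[p[0],p[1],p[2]-.0946]}
for l,q in A.items(): print(l,proj("side",q),proj("top",q))
cv2.imwrite("pics/s5.png",i);cv2.imwrite("pics/t5.png",j)
b=i[280:460,220:380];t=j[195:325,340:490]
cv2.imwrite("pics/p5.png",np.hstack([cv2.resize(b,(480,540),interpolation=2),cv2.resize(t,(312,540))[:,:312]]))
E
```

```text
time: 7.1
tool_pos: [0.5467, -0.1513, 0.184]
ee_rot: [[0.975, 0.224, -0.001], [0.224, -0.975, 0.0], [-0.001, -0.001, -1.0]]
ft_force: [1.1, -0.4, -1.1]
opening: 0.0217
grasp_force: 59.1
time: 7.35
tool_pos: [0.547, -0.1514, 0.1851]
ee_rot: [[0.975, 0.224, 0.001], [0.224, -0.975, -0.001], [0.001, 0.001, -1.0]]
ft_force: [0.5, -0.3, -1.8]
opening: 0.0211
grasp_force: 59.1
[ 0.54690678 -0.15141448  0.18485765]
start [[281.88483718 329.70518223]] [[391.30007133 274.30846044]]
corner [[263.75071182 398.48385898]] [[446.21961683 291.20794654]]
end [[321.50427643 409.68640682]] [[457.94960338 250.13186082]]
tip [[281.52768698 323.83397119]] [[392.94305016 273.89891613]]
```

View pics/p5.png

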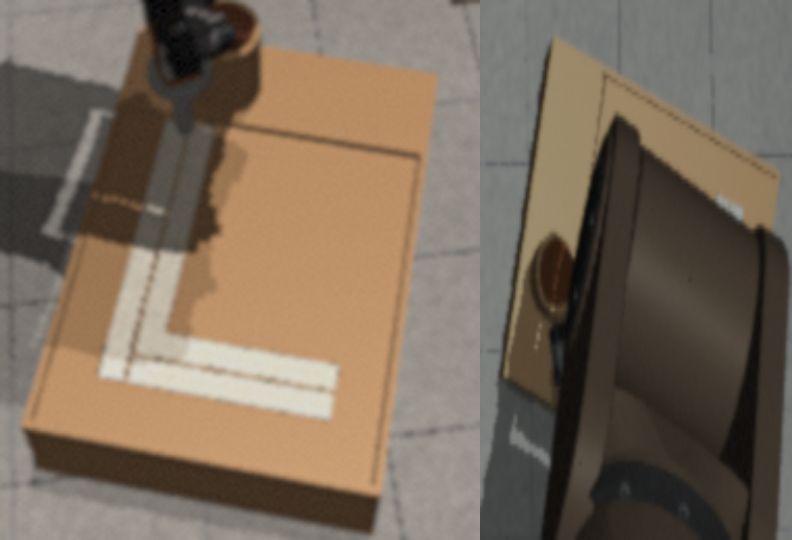

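```bash
python3 -m handwheel '0 0 8 0 0 0 255;0 0 14 0 0 0 255;0 0 17 0 0 0 255;0 0 19 0 0 0 255;0 0 21 0 0 0 255;0 0 22.5 0 0 0 255;0 0 24 0 0 0 255;0 0 24 0 0 0 255;0 0 24 0 0 0 255'; python3 - <<'E'
from station import ctrl
for _ in range(3): print(ctrl.sense()["tool_pos"],ctrl.sense()["ft_force"])
E
```

```text
time: 8.57
tool_pos: [0.5468, -0.1515, 0.1604]
ee_rot: [[0.975, 0.224, 0.0], [0.224, -0.975, -0.0], [0.0, 0.0, -1.0]]
ft_force: [0.1, 0.8, 2.0]
opening: 0.0219
grasp_force: 59.3
[ 0.5467816  -0.15149162  0.16044332] [0.07236882 0.7860533  2.00348195]
[ 0.5467816  -0.15149162  0.16044332] [0.07236882 0.7860533  2.00348195]
[ 0.5467816  -0.15149162  0.16044332] [0.07236882 0.7860533  2.00348195]
```

```bash
python3 -m handwheel '-2.1 3.4 0 0 0 0 255;-4.1 6.9 0 0 0 0 255;-6.2 10.3 0 0 0 0 255;-8.3 13.7 0 0 0 0 255;-10.3 17.2 0 0 0 0 255;-12.4 20.6 0 0 0 0 255;-14.4 24 0 0 0 0 255;-16.5 27.4 0 0 0 0 255;-18.6 30.9 0 0 0 0 255;-20.6 34.3 0 0 0 0 255;-22.7 37.7 0 0 0 0 255;-24.8 41.1 0 0 0 0 255'; cat > loc.py <<'E'
from h import *
s=ctrl.sense();p=s["tool_pos"];d=p[:2]-[.50932,-.26533]
print("carton xy mm",1000*d@[.9506,-.3105],1000*d@[.3105,.9506],"tip z",p[2]-.0946,s["ft_force"],s["time"])
E
python3 loc.py
```

```text
time: 10.07
tool_pos: [0.5317, -0.1973, 0.1603]
ee_rot: [[0.975, 0.224, 0.0], [0.224, -0.975, -0.0], [0.0, 0.0, -1.0]]
ft_force: [0.2, 2.3, 1.3]
opening: 0.0214
grasp_force: 59.3
carton xy mm 0.13789080384762636 71.59468259155952 tip z 0.06571565783803755 [0.20321154 2.30007314 1.28122818] 10.075
```

```bash
python3 -m handwheel '-2.1 3.4 0 0 0 0 255;-4.1 6.9 0 0 0 0 255;-6.2 10.3 0 0 0 0 255;-8.3 13.7 0 0 0 0 255;-10.3 17.2 0 0 0 0 255;-12.4 20.6 0 0 0 0 255;-14.4 24 0 0 0 0 255;-16.5 27.4 0 0 0 0 255;-18.6 30.9 0 0 0 0 255;-20.6 34.3 0 0 0 0 255;-22.7 37.7 0 0 0 0 255;-24.8 41.1 0 0 0 0 255'; python3 loc.py; python3 - <<'E'
from h import *
p=ctrl.sense()["tool_pos"];print(proj("side",[p[0],p[1],p[2]-.0946]))
i=ctrl.get_image("side")[300:460,220:380];cv2.imwrite("pics/p6.png",cv2.resize(i,(600,600),interpolation=2))
E
```

```text
time: 11.58
tool_pos: [0.5167, -0.2429, 0.1603]
ee_rot: [[0.975, 0.224, -0.0], [0.224, -0.975, -0.0], [-0.0, 0.0, -1.0]]
ft_force: [-0.2, 2.2, 1.8]
opening: 0.021
grasp_force: 59.3
carton xy mm 0.06919067312228082 23.57576253885955 tip z 0.06568215242802665 [-0.18110331  2.2046397   1.75567469] 11.575
[[267.83039898 384.99261679]]
```

View pics/p6.png

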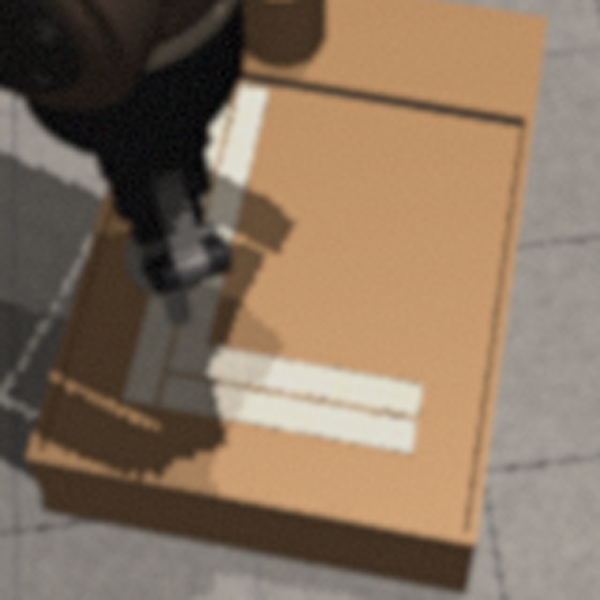

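```bash
python3 -m handwheel '-2.1 3.4 0 0 0 0 255;-4.1 6.9 0 0 0 0 255;-6.2 10.3 0 0 0 0 255;-8.3 13.7 0 0 0 0 255;-10.3 17.2 0 0 0 0 255;-12.1 20.2 0 0 0 0 255;-12.1 20.2 0 0 0 0 255;-8.7 22.3 0 0 0 0 255;-5.2 24.3 0 0 0 0 255;-1.8 26.4 0 0 0 0 255;1.6 28.4 0 0 0 0 255;5.1 30.5 0 0 0 0 255'; python3 loc.py
python3 -m handwheel '3.4 2.1 0 0 0 0 255;6.9 4.1 0 0 0 0 255;10.3 6.2 0 0 0 0 255;13.7 8.3 0 0 0 0 255;17.2 10.3 0 0 0 0 255;20.6 12.4 0 0 0 0 255;24 14.4 0 0 0 0 255;27.4 16.5 0 0 0 0 255;30.9 18.6 0 0 0 0 255;34.3 20.6 0 0 0 0 255;37.7 22.7 0 0 0 0 255;41.1 24.8 0 0 0 0 255'; python3 loc.py
```

```text
time: 13.12
tool_pos: [0.5288, -0.2713, 0.1603]
ee_rot: [[0.975, 0.224, -0.0], [0.224, -0.975, -0.0], [-0.0, -0.0, -1.0]]
ft_force: [-1.8, -0.1, 1.6]
opening: 0.0216
grasp_force: 59.3
carton xy mm 20.398529402789293 0.4029433387766924 tip z 0.0656609844630119 [-1.84177112 -0.14957784  1.64358918] 13.125
time: 14.62
tool_pos: [0.5744, -0.2863, 0.1603]
ee_rot: [[0.975, 0.224, -0.0], [0.224, -0.975, -0.0], [-0.0, 0.0, -1.0]]
ft_force: [-1.8, 0.8, 2.7]
opening: 0.0211
grasp_force: 59.3
carton xy mm 68.4014204694803 0.2803053641346502 tip z 0.06570126617040074 [-1.80642406  0.80924241  2.73952309] 14.625
```

```bash
python3 -m handwheel '3.4 2.1 0 0 0 0 255;6.9 4.1 0 0 0 0 255;10.3 6.2 0 0 0 0 255;13.7 8.3 0 0 0 0 255;17.6 10.6 0 0 0 0 255;17.6 10.6 0 0 0 0 255;17.6 10.6 0 0 0 0 255'; python3 loc.py
python3 -m handwheel '0 0 -3 0 0 0 255;0 0 -8 0 0 0 255;0 0 -25 0 0 0 255;0 0 -60 0 0 0 255;0 0 -90 0 0 0 255;0 0 -90 0 0 0 255;0 0 -90 0 0 0 255'; python3 loc.py
python3 - <<'E'
from h import *
p=ctrl.sense()["tool_pos"];R=ctrl.sense()["ee_rot"];print(p,R.T@(np.array([.5472,.2222,.2384])-p)*1000)
print(proj("side",[p[0],p[1],p[2]-.0946]))
E
```

```text
time: 15.5
tool_pos: [0.5943, -0.2929, 0.1606]
ee_rot: [[0.975, 0.224, 0.002], [0.224, -0.975, -0.001], [0.002, 0.001, -1.0]]
ft_force: [1.5, 0.2, 1.5]
opening: 0.021
grasp_force: 59.4
carton xy mm 89.37555139155428 0.17989349716420214 tip z 0.06600764915199735 [1.47511318 0.1606029  1.53034777] 15.5
time: 16.38
tool_pos: [0.5933, -0.2924, 0.2497]
ee_rot: [[0.975, 0.224, -0.001], [0.224, -0.975, 0.001], [-0.001, -0.001, -1.0]]
ft_force: [-0.5, 0.2, -1.0]
opening: 0.0215
grasp_force: 59.0
carton xy mm 88.22831851016521 0.3901931196481746 tip z 0.15510696743792213 [-0.51725285  0.24412635 -0.97142883] 16.375
[ 0.59330674 -0.29235261  0.24970697] [  70.25626278 -511.80718951   11.64146712]
[[321.40165306 387.14840398]]
```

```bash
python3 -m handwheel '4 -30 0 0 0 0 255;11 -80 0 0 0 0 255;18 -135 0 0 0 0 255;26 -190 0 0 0 0 255;33 -245 0 0 0 0 255;41 -300 0 0 0 0 255;48 -355 0 0 0 0 255;56 -410 0 0 0 0 255;63 -460 0 0 0 0 255;68 -495 5 0 0 0 255;70 -512 11 0 0 0 255;70 -512 11 0 0 0 255'; python3 -m handwheel '0 0 20 0 0 0 255;0 0 35 0 0 0 255;0 0 35 0 0 0 255;0 0 35 0 0 0 255'; python3 - <<'E'
from h import *
s=ctrl.sense();p=s["tool_pos"];print(p,s["ft_force"])
print(proj("side",[p[0],p[1],p[2]-.0946]))
i=ctrl.get_image("side")[90:210,210:320];cv2.imwrite("pics/p7.png",cv2.resize(i,(550,600),interpolation=2))
E
```

```text
time: 17.88
tool_pos: [0.5468, 0.2223, 0.238]
ee_rot: [[0.974, 0.225, -0.002], [0.225, -0.974, -0.001], [-0.002, 0.0, -1.0]]
ft_force: [0.3, 0.5, -0.1]
opening: 0.0213
grasp_force: 59.0
time: 18.38
tool_pos: [0.5477, 0.2217, 0.2047]
ee_rot: [[0.975, 0.223, 0.0], [0.223, -0.975, 0.0], [0.0, 0.0, -1.0]]
ft_force: [-0.1, 0.4, -1.5]
opening: 0.0212
grasp_force: 59.0
[0.54768145 0.22167132 0.20470001] [-0.06567256  0.38304915 -1.45898471]
[[266.97755998 163.40361995]]
```

View pics/p7.png

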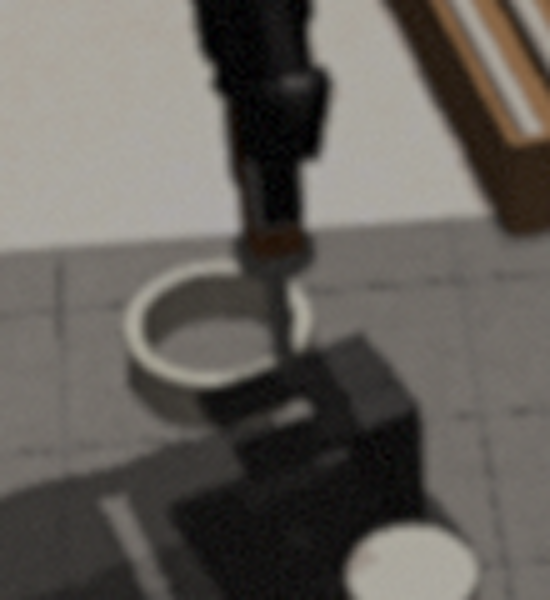

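```bash
python3 -m handwheel '0 0 10 0 0 0 255;0 0 20 0 0 0 255;0 0 28 0 0 0 255;0 0 34 0 0 0 255;0 0 40 0 0 0 255;0 0 40 0 0 0 255'; python3 -m handwheel '0 0 12 0 0 0 255;0 0 24 0 0 0 255;0 0 34 0 0 0 255;0 0 40 0 0 0 255;0 0 44 0 0 0 255;0 0 44 0 0 0 255;0 0 44 0 0 0 255'
```

```text
time: 19.18
tool_pos: [0.5472, 0.222, 0.1638]
ee_rot: [[0.975, 0.224, -0.001], [0.224, -0.975, -0.0], [-0.001, 0.0, -1.0]]
ft_force: [0.7, 0.8, -2.2]
opening: 0.0212
grasp_force: 59.0
time: 20.05
tool_pos: [0.5474, 0.2221, 0.1205]
ee_rot: [[0.975, 0.224, 0.0], [0.224, -0.975, 0.0], [0.0, 0.0, -1.0]]
ft_force: [0.4, 0.5, -1.8]
opening: 0.0211
grasp_force: 59.1
```

```bash
python3 -m handwheel '0 0 0.5 0 0 0 255;0 0 1 0 0 0 255;0 0 1.3 0 0 0 255;0 0 1.3 0 0 0 255' 20; python3 -m handwheel '0 0 0 0 0 0 180;0 0 0 0 0 0 150;0 0 0 0 0 0 100;0 0 0 0 0 0 0;0 0 0 0 0 0 0;0 0 0 0 0 0 0;0 0 0 0 0 0 0;0 0 0 0 0 0 0'; python3 -m handwheel '0 0 -20 0 0 0 0;0 0 -60 0 0 0 0;0 0 -110 0 0 0 0;0 0 -160 0 0 0 0;-15 50 -190 0 0 0 0;-25 100 -190 0 0 0 0;-36 160 -190 0 0 0 0;-45 210 -190 0 0 0 0;-56 265 -190 0 0 0 0;-56 265 -190 0 0 0 0;-56 265 -190 0 0 0 0'
python3 - <<'E'
from h import *
i=ctrl.get_image("side");j=ctrl.get_image("top")
cv2.imwrite("pics/p8.png",np.hstack([cv2.resize(i[100:300,200:420],(440,400)),cv2.resize(j[200:340,130:270],(360,400)[::1])]))
E
```

```text
time: 20.55
tool_pos: [0.5474, 0.2221, 0.1196]
ee_rot: [[0.975, 0.224, 0.001], [0.224, -0.975, 0.0], [0.001, 0.0, -1.0]]
ft_force: [-1.3, -0.7, 5.9]
opening: 0.0211
grasp_force: 60.2
time: 21.55
tool_pos: [0.5473, 0.2221, 0.119]
ee_rot: [[0.975, 0.224, 0.0], [0.224, -0.975, -0.0], [0.0, 0.0, -1.0]]
ft_force: [-0.1, -0.8, -0.4]
opening: 0.0853
grasp_force: 0.0
time: 22.92
tool_pos: [0.5519, -0.0486, 0.309]
ee_rot: [[0.975, 0.223, -0.0], [0.223, -0.975, 0.0], [-0.0, -0.0, -1.0]]
ft_force: [-0.2, -0.3, -0.3]
opening: 0.0852
grasp_force: 0.0
```

View pics/p8.png

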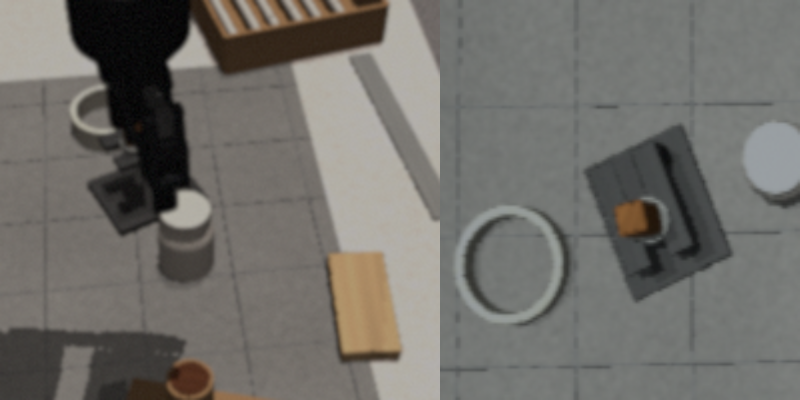

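The burnisher hangs upright in the fork as it did at the start, and the bystanders are in place. In the side view the gripper is only in front of the rest; it is clear at z 0.31.

```bash
python3 -c "
from station import ctrl
print(ctrl.hand_in())"
```

```text
the job is handed in; nothing more can be done
None
```

I rubbed the tape down in one pass from the tube end round the corner to the far end, pressing the top in by about 4 mm, then hung the burnisher back in its rest and handed the job in at about 23 s; the last picture shows it upright there with the tape roll, jar and offcut in place, and the hand-in gave no verdict.

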